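# Set up the display plinth and present the weighted flacon cap

### The arm

A 6-joint arm with a two-finger parallel gripper is mounted at the origin on the work surface. World frame = base frame: x ahead of the robot, y to its left, z up, the work surface at z = 0. Lengths are in m, angles in rad, forces in N, time in s.
With the tool pointing down it reaches from about 0.3 to 0.875 m from the base axis. Payload 6.4 kg.
Tool frame: the origin (TCP) lies midway between the tips of the shut fingers; the grasp point (between the pads) lies 19 mm behind it; z points along the fingers, x is the direction in which the jaws open and shut, and the axes are right-handed (so a half turn about z gives the same grasp; the last joint's range is limited). The gripper opens to 88 mm and grips with 3 to 60 N. Pads are 18 mm wide; open, the fingers measure 123 mm over their backs; the gripper's body (75 mm by 187 mm) begins 45 mm behind the grasp point.
Start: joints at [1.032, 0.181, 1.607, -0, 1.354, -0.206], TCP at [0.188, 0.543, 0.239] pointing down, gripper open.
Joint ranges: [-2.99, 2.99], [-0.89, 2.07], [0.3, 2.58], [-1.14, 4.28], [0, 2.63], [-3.12, 3.12]. Speed limits (rad/s): [2.57, 2.57, 3.01, 3.14, 3.14, 3.14].

### API

Orientations are given as a 3x3 rotation matrix whose columns are the frame's x, y, z axes.
In Python, from station import * gives the robot as it stands. The module is installed in compiled form; this text tells all that it offers.
- The arm moves only by the shell command python3 -m handwheel 'ROWS'. ROWS is JSON, a list of rows, each a list of 5 numbers: the shift along the tool's x, y, z in units of 30 mm (1.0 is 30 mm), then the turn about the tool's z in units of 6 degrees (1.0 is 6 degrees), then the opening, from 0 (shut) to 1 (fully open). A call has 1 to 20 rows; each row is the pose to reach, as a shift and turn from the pose commanded when the call began, along the tool's axes at that moment; what a row does not reach only later rows make up. A row lasts 1/12 s, in which the tool goes at most 41.7 mm and 7.16 degrees, less where a joint would pass 70% of its speed; a pose out of reach is approached as far as the arm can. A call with a gripper value outside its range is refused whole. The fingers move at their own pace and stop on an object; the grip force is fixed at half the most. Time passes only in rows, so rows that repeat a pose let the fingers close. It gives the time, the measured TCP pose, the force and the opening at its end, in the units of the state.
- read_state(): the state, without advancing time (a new reading comes with each control period).
- read_camera(name): name is "scene" or "top" or "wrist"; returns a dict with "pixels" (420x560x3 uint8, red, green, blue), "fx", "fy", "cx", "cy" (pixels), "cam_to_world" (4x4, takes a point from camera to world coordinates); the wrist camera has in their place "T_tool_cam" (4x4, takes a point from camera to tool coordinates, whose origin is the TCP and whose axes are the tool frame's). Camera axes: x right, y down, z forward; pixel columns grow to the right and rows downward; lengths in m; the calibration is good to about 2 mm. A picture is of the moment at which its call begins: read the wrist's pose just before it. There is no depth.
- close_job(): hands the job in, once; it reports no verdict.
The state is a dict: "time_s": time; "q": joint angles; "joint_vel": joint speeds; "tau": joint torques, N m; "position": TCP position; "eef_rot": TCP orientation; "contact_force": force on the tool from outside, world axes, zero at the start; "moment": the same for the moment, N m; "width": finger opening in m.
Only numpy, scipy, OpenCV 4.12 (cv2) and the standard library are available. Lean on these libraries where they do the work, as an engineer would, in place of code of your own. Each camera call takes 0.05 s, during which the arm holds its last target.

### The job

On the round wooden plate, build a display plinth: lay the wide marble disc flat in the middle of the plate, then the small marble disc flat in the middle of the wide one. Next find out by feel which of the two look-alike caps is the heavier: lift the left one (left as the robot sees it, facing the table) well clear of the rubber mat, at least a few centimetres, stand it back upright on the mat, then lift the right one in the same way. Finish while holding the heavier cap still and upright, roughly 5 cm above the middle of the plinth and touching nothing but the gripper, with the lighter cap standing on the mat; don't let go, don't tip the caps over, and leave the other bottles and glassware where they are.

Things in the scene. Friction and masses are not known exactly. Their poses are not given: they have to be found in the camera images.
- plate_top (a point): centre of the upper face of the fixed round wooden plate: a flat disc without rim, 160 mm across, 10 mm thick, lying on the table; z is up
- tray_top (a point): centre of the upper face of the fixed black rubber mat, 100 mm (its x) by 220 mm (its y), 6 mm thick; the two caps stand on it, one in its left (+y) half, one in its right half
- disc_wide_mid (a point): loose wide marble disc, 60 mm across, 14 mm thick, lying flat on the table at the start (about 0.1 kg); this point is its centre, 7 mm above its underside
- disc_small_mid (a point): loose small marble disc, 42 mm across, 14 mm thick, lying flat on the table at the start (about 0.05 kg); this point is its centre, 7 mm above its underside
- cap_left_mid (a point): loose plain steel flacon cap: an upright closed cylinder, 38 mm across and 52 mm high, a thin dark band round its foot; outwardly the same as the other. One of the two is hollow (about 0.1 kg), the other has a metal core (core_metal, shut up inside) and weighs about 0.2 kg more; which one cannot be seen. This point is its centre, 26 mm above its underside; z is up along its axis. At the start this is the left cap (+y half of the mat), about 120 mm from the other
- cap_right_mid (a point): loose plain steel flacon cap: an upright closed cylinder, 38 mm across and 52 mm high, a thin dark band round its foot; outwardly the same as the other. One of the two is hollow (about 0.1 kg), the other has a metal core (core_metal, shut up inside) and weighs about 0.2 kg more; which one cannot be seen. This point is its centre, 26 mm above its underside; z is up along its axis. At the start this is the right cap (-y half of the mat)
- dropper_a: bystander: small amber dropper bottle, 27 mm across, 83 mm high; the origin is the centre of its underside; to be left alone
- dropper_b: bystander: small amber dropper bottle, 27 mm across, 83 mm high; the origin is the centre of its underside; to be left alone
- dropper_c: bystander: small amber dropper bottle, 27 mm across, 83 mm high; the origin is the centre of its underside; to be left alone
- beaker: bystander: open glass beaker, 60 mm across, 60 mm high; the origin is the centre of its underside; to be left alone
- dish: bystander: small white bowl, 76 mm across, 25 mm high; the origin is the centre of its underside; to be left alone
- tube_a: bystander: glass tube with a wooden cap, 40 mm across, 95 mm high; the origin is the centre of its underside; to be left alone
- tube_b: bystander: glass tube with a wooden cap, 40 mm across, 95 mm high; the origin is the centre of its underside; to be left alone
There are look-alikes about, which are no part of the job. Leave any orange or purple look-alike of the part that bears cap_left_mid alone.

How it is judged:
On the way, in this order (a step that is already met when the one before it is completed fails the run):
1. the wide disc lies flat on the plate, centred, let go (horizontal distance between disc_wide_mid and plate_top below 0.01 m and z of disc_wide_mid in the frame of plate_top between 0.004 and 0.01 m and angle between disc_wide_mid's own z axis and vertical below 0.06 rad and contact force between disc_wide and the fingers below 0.05 N), for 0.2 s.
2. the small disc lies flat on the wide one, centred, let go (all of step 1 and horizontal distance between disc_small_mid and disc_wide_mid below 0.008 m and z of disc_small_mid in the frame of plate_top between 0.017 and 0.025 m and angle between disc_small_mid's own z axis and vertical below 0.06 rad and contact force between disc_small and the fingers below 0.05 N), for 0.2 s.
3. the left cap is lifted clear of the mat while the right one stands on it (height (world z) of cap_left_mid above 0.055 m and angle between cap_left_mid's own z axis and vertical below 0.3 rad and contact force between cap_left and the fingers above 0.3 N and contact force between cap_left and tray below 0.05 N and contact force between cap_left and plate below 0.05 N and contact force between cap_left and disc_small below 0.05 N and contact force between cap_left and disc_wide below 0.05 N and contact force between cap_left and table below 0.05 N and x of cap_right_mid in the frame of tray_top between -0.05 and 0.05 m and y of cap_right_mid in the frame of tray_top between -0.11 and 0.11 m and z of cap_right_mid in the frame of tray_top between 0.022 and 0.03 m and angle between cap_right_mid's own z axis and vertical below 0.1 rad and linear speed of cap_right below 0.03 m/s), for 0.2 s.
4. the left cap stands on the mat again and the right one is lifted clear (height (world z) of cap_right_mid above 0.055 m and angle between cap_right_mid's own z axis and vertical below 0.3 rad and contact force between cap_right and the fingers above 0.3 N and contact force between cap_right and tray below 0.05 N and contact force between cap_right and plate below 0.05 N and contact force between cap_right and disc_small below 0.05 N and contact force between cap_right and disc_wide below 0.05 N and contact force between cap_right and table below 0.05 N and x of cap_left_mid in the frame of tray_top between -0.05 and 0.05 m and y of cap_left_mid in the frame of tray_top between -0.11 and 0.11 m and z of cap_left_mid in the frame of tray_top between 0.022 and 0.03 m and angle between cap_left_mid's own z axis and vertical below 0.1 rad and linear speed of cap_left below 0.03 m/s), for 0.2 s.
At the end, for the whole second after the job is handed in: Discs flat and stacked, wide within 10 mm of the plate centre, small within 8 mm of the wide; heavier cap held still, upright (11 deg), within 25 mm of the plate centre, its foot 20 to 110 mm above the small disc, touching only the fingers; lighter cap upright on the mat, untouched (all of step 2 and ((distance between core_metal and cap_left below 0.02 m and (height (world z) of cap_left_mid above 0.055 m and angle between cap_left_mid's own z axis and vertical below 0.3 rad and contact force between cap_left and the fingers above 0.3 N and (contact force between cap_left and tray below 0.05 N and contact force between cap_left and plate below 0.05 N and contact force between cap_left and disc_small below 0.05 N and contact force between cap_left and disc_wide below 0.05 N and contact force between cap_left and table below 0.05 N)) and horizontal distance between cap_left_mid and plate_top below 0.025 m and z of cap_left_mid in the frame of plate_top between 0.074 and 0.164 m and angle between cap_left_mid's own z axis and vertical below 0.2 rad and linear speed of cap_left below 0.03 m/s and (x of cap_right_mid in the frame of tray_top between -0.05 and 0.05 m and y of cap_right_mid in the frame of tray_top between -0.11 and 0.11 m and z of cap_right_mid in the frame of tray_top between 0.022 and 0.03 m and angle between cap_right_mid's own z axis and vertical below 0.1 rad and linear speed of cap_right below 0.03 m/s) and contact force between cap_right and the fingers below 0.05 N) or (distance between core_metal and cap_right below 0.02 m and (height (world z) of cap_right_mid above 0.055 m and angle between cap_right_mid's own z axis and vertical below 0.3 rad and contact force between cap_right and the fingers above 0.3 N and (contact force between cap_right and tray below 0.05 N and contact force between cap_right and plate below 0.05 N and contact force between cap_right and disc_small below 0.05 N and contact force between cap_right and disc_wide below 0.05 N and contact force between cap_right and table below 0.05 N)) and horizontal distance between cap_right_mid and plate_top below 0.025 m and z of cap_right_mid in the frame of plate_top between 0.074 and 0.164 m and angle between cap_right_mid's own z axis and vertical below 0.2 rad and linear speed of cap_right below 0.03 m/s and (x of cap_left_mid in the frame of tray_top between -0.05 and 0.05 m and y of cap_left_mid in the frame of tray_top between -0.11 and 0.11 m and z of cap_left_mid in the frame of tray_top between 0.022 and 0.03 m and angle between cap_left_mid's own z axis and vertical below 0.1 rad and linear speed of cap_left below 0.03 m/s) and contact force between cap_left and the fingers below 0.05 N))); the arm keeps its last pose, push and grip.
It fails at once if a bystander is pushed (25 mm) or tipped over (distance of any of dropper_a, dropper_b, dropper_c, beaker, dish, tube_a, tube_b from where it was at the start of the episode above 0.025 m or angle between any of dropper_a, dropper_b, dropper_c, beaker, dish, tube_a, tube_b's own z axis and vertical above 0.5 rad).
It fails at once if a cap is tipped over (angle between any of cap_left_mid, cap_right_mid's own z axis and vertical above 0.8 rad).
It also fails if it takes over 72 s, if anything falls off the work surface, if the arm or the gripper's body presses on something with over 40 N, if the wrist force passes 120 N, or if a joint passes its speed limit or range.

## Working session

There is one attempt and no reset: what is moved stays moved. The work goes in short steps, Python scripts to look and compute and a shell command to move; the robot and the scene stay as the last step left them, time stands still between calls to the robot, and variables do not carry over. Pictures are saved under pics/ and viewed, and the job is handed in when it is done.

```bash
mkdir -p pics; cat > h.py <<'E'
from station import *
import numpy as np, cv2
def snap(n,f):
    s=read_state(); c=read_camera(n); cv2.imwrite('pics/'+f,cv2.cvtColor(c['pixels'],cv2.COLOR_RGB2BGR))
    if n=='wrist':
        T=np.eye(4);T[:3,:3]=s['eef_rot'];T[:3,3]=s['position'];c['cam_to_world']=T@np.array(c['T_tool_cam'])
    return c
def ray(c,u,v,z):
    M=np.array(c['cam_to_world']);d=M[:3,:3]@np.array([(u-c['cx'])/c['fx'],(v-c['cy'])/c['fy'],1]);o=M[:3,3]
    return o+d*(z-o[2])/d[2]
def proj(c,p):
    M=np.linalg.inv(np.array(c['cam_to_world']));q=M[:3,:3]@np.array(p)+M[:3,3]
    return q[0]/q[2]*c['fx']+c['cx'],q[1]/q[2]*c['fy']+c['cy']
E
python3 - <<'E'
from h import *
for n in ['scene','top','wrist']:
    c=snap(n,n+'0.png'); print(n,np.round(c['cam_to_world'],3).tolist(),c['fx'])
print(read_state())
E
```

```text
scene [[-0.873, 0.383, -0.304, 0.852], [0.488, 0.7, -0.521, 0.547], [0.014, -0.603, -0.798, 0.86], [0.0, 0.0, 0.0, 1.0]] 430.8040530732565
top [[0.015, -0.984, 0.178, 0.246], [-1.0, -0.015, -0.0, -0.016], [0.003, -0.178, -0.984, 1.684], [0.0, 0.0, 0.0, 1.0]] 528.1356361805553
wrist [[0.326, 0.906, 0.272, 0.117], [0.946, -0.312, -0.095, 0.567], [-0.001, 0.288, -0.958, 0.384], [0.0, 0.0, 0.0, 1.0]] 314.2114940665494
{'time_s': 0.15, 'q': array([ 1.03172827e+00,  1.81351842e-01,  1.60773107e+00, -2.31066538e-05,
        1.35379350e+00, -2.06293441e-01]), 'joint_vel': array([ 0.00036174, -0.00194301, -0.00264151, -0.00019528, -0.00030388,
       -0.00038365]), 'tau': array([-4.10496177e-04, -4.34228361e+01, -3.42180061e+01,  7.00913114e-02,
        3.55346978e-02, -8.42512304e-05]), 'position': array([0.18761651, 0.54311967, 0.23805036]), 'eef_rot': array([[ 3.26661559e-01,  9.45141162e-01, -6.39637245e-04],
       [ 9.45140537e-01, -3.26662096e-01, -1.11329211e-03],
       [-1.26116344e-03, -2.40877353e-04, -9.99999176e-01]]), 'contact_force': array([-0.64443203,  0.03693584,  0.05848288]), 'moment': array([-0.02152817, -0.01628352, -0.04873085]), 'width': 0.08806187967641788}
```

View pics/top0.png

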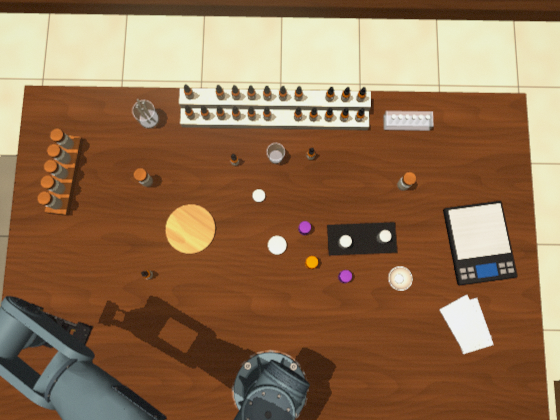

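View pics/scene0.png

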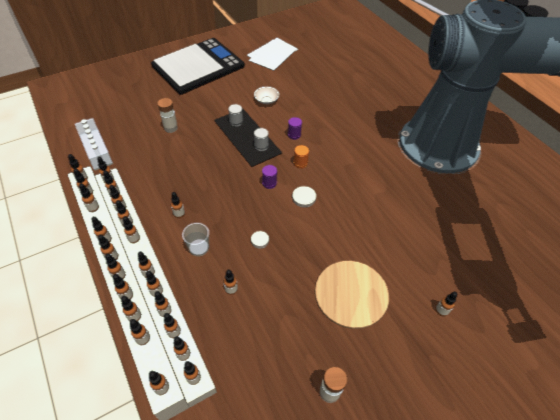

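View pics/wrist0.png

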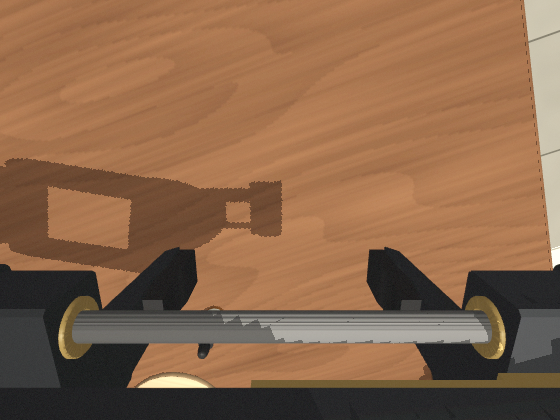

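Top view: plate at about (190,229), wide disc (277,245), small disc (259,196), and mat (362,239) with the steel caps at (346,241) and (385,237). The purple (305,228), (346,277) and orange (312,262) caps are look-alikes to leave alone. I'll measure all of these in both fixed views.

```bash
python3 - <<'E'
from h import *
T=snap('top','top1.png');S=snap('scene','scene1.png')
def blobs(c,mask,amin=25):
    n,l,st,ce=cv2.connectedComponentsWithStats(mask.astype(np.uint8),connectivity=4)
    return [(i,st[i],ce[i],l==i) for i in range(1,n) if st[i][4]>=amin]
for nm,c in (('top',T),('scene',S)):
    p=c['pixels']; hsv=cv2.cvtColor(p,cv2.COLOR_RGB2HSV).astype(int)
    white=(hsv[...,1]<60)&(hsv[...,2]>140)
    yel=(hsv[...,0]>10)&(hsv[...,0]<28)&(hsv[...,2]>185)&(hsv[...,1]>70)
    dark=(hsv[...,2]<45)
    for lab,m,z in (('white',white,.014),('yel',yel,.01),('dark',dark,.006)):
        for i,st,ce,mm in blobs(c,m,60 if lab!='yel' else 800):
            if st[4]>5000: continue
            P=ray(c,*ce,z)
            if 0.2<P[0]<0.9 and abs(P[1])<0.6:
              cn=max(cv2.findContours(mm.astype(np.uint8),cv2.RETR_EXTERNAL,cv2.CHAIN_APPROX_NONE)[0],key=len)
              W=np.array([ray(c,*q[0],z)[:2] for q in cn]).astype(np.float32)
              r=cv2.minAreaRect(W)
              print(nm,lab,np.round(ce,1),st[:5],np.round(P[:2],4),'rect',np.round(r[0],4),np.round(r[1],3),round(r[2],1))
q=cv2.imread('pics/top1.png')[150:300,140:430]; cv2.imwrite('pics/c1.png',cv2.resize(q,None,fx=2.7,fy=2.7,interpolation=2))
q=cv2.imread('pics/scene1.png')[70:270,180:340]; cv2.imwrite('pics/c2.png',cv2.resize(q,None,fx=3,fy=3,interpolation=2))
E
```

```text
top white [275.  118.2] [ 180  108  189   19 1973] [ 0.8633 -0.001 ] rect [0.8677 0.0024] [0.625 0.057] 90.0
top white [148.6 118.7] [139 110  19  17 174] [0.8548 0.4178] rect [0.8551 0.4168] [0.052 0.059] 40.2
top white [407.7 120.4] [384 111  49  20 867] [ 0.863  -0.4415] rect [ 0.8628 -0.4428] [0.16  0.063] 89.5
top white [275.3 155.9] [268 150  15  13 133] [ 0.7336 -0.0042] rect [ 0.7335 -0.0049] [0.04 0.04] 45.0
top white [258.4 195.1] [252 189  13  13 131] [0.6017 0.0484] rect [0.6021 0.0496] [0.04  0.039] 1.1
top white [384.8 235.6] [379 230  12  12 119] [ 0.4763 -0.3575] rect [ 0.4765 -0.3567] [0.035 0.035] 0.9
top white [345.3 240.6] [339 235  13  12 120] [ 0.458  -0.2314] rect [ 0.4585 -0.2306] [0.035 0.038] 0.9
top white [276.8 244.7] [268 236  19  19 278] [ 0.4415 -0.0138] rect [ 0.4408 -0.0143] [0.057 0.057] 0.9
top white [401.1 277.4] [392 268  20  19 277] [ 0.3445 -0.406 ] rect [ 0.3457 -0.4074] [0.056 0.061] 0.9
top yel [189.8 228.5] [ 165  204   50   50 1920] [0.4898 0.2656] rect [0.4906 0.2665] [0.157 0.157] 46.7
top dark [451.4 246.9] [443 209  22  76 221] [ 0.4442
[... 2325 characters left out ...]
9 276.2] [226 270   7  12  67] [0.7082 0.0999] rect [0.7073 0.0983] [0.028 0.013] 64.8
scene dark [150.5 277.9] [147 272   9  12  75] [0.8618 0.0201] rect [0.862  0.0185] [0.015 0.03 ] 2.9
scene dark [159.2 298.3] [155 292  10  13  80] [0.862 0.076] rect [0.8625 0.0745] [0.015 0.03 ] 2.5
scene dark [450.7 298. ] [446 292  10  12  86] [0.3107 0.3793] rect [0.3088 0.378 ] [0.034 0.016] 25.3
scene dark [168.6 320. ] [165 314   9  12  80] [0.8619 0.132 ] rect [0.8606 0.131 ] [0.026 0.016] 69.6
scene dark [178.5 343.3] [175 337   9  13  81] [0.8621 0.1882] rect [0.8608 0.1875] [0.026 0.016] 68.8
scene dark [189.  367.8] [185 362   9  12  69] [0.8622 0.2432] rect [0.8622 0.2427] [0.023 0.015] 81.6
```

View pics/c1.png

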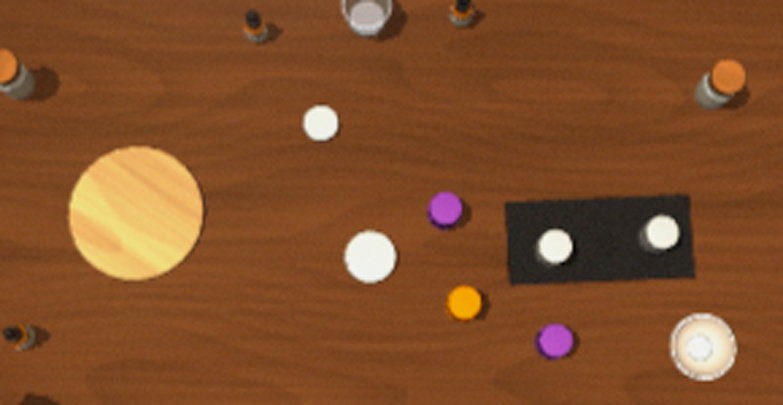

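View pics/c2.png

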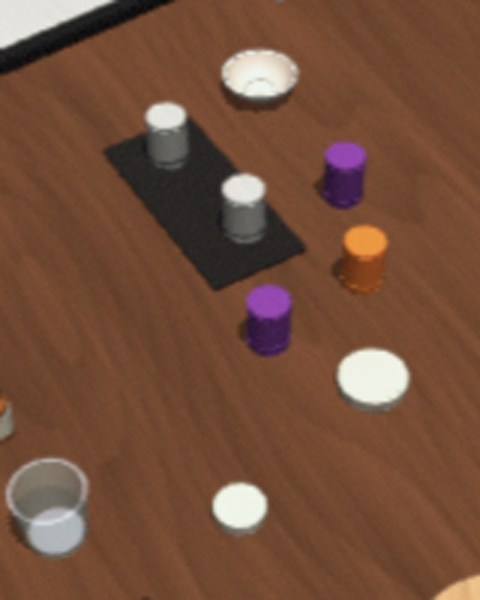

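```bash
cat >> h.py <<'E'
def go(x,y,z,yaw=None):
    s=read_state();R=np.array(s['eef_rot']);d=R.T@(np.array([x,y,z])-s['position'])
    print('pos',np.round(s['position'],4),'yaw',round(np.degrees(np.arctan2(R[1,0],R[0,0])),2),'rows shift',np.round(d/.03,2),'t',round(s['time_s'],2),'w',round(s['width'],4))
    if yaw is not None: print('turn',round(-(yaw-np.degrees(np.arctan2(R[1,0],R[0,0])))/6,2))
E
python3 - <<'E'
from h import *
T=read_camera('top');S=read_camera('scene')
for n,a,b,z in (('left',(345.3,240.6),(260.8,132.7),.058),('right',(384.8,235.6),(234.7,108.2),.058)):
    print(n,ray(T,*a,z),ray(S,*b,z))
for n,a,z in (('pur1',(305,228),.052),('or',(312,262),.052),('pur2',(346,277),.052),('drA',(235,158),.083),('drB',(311,151),.083),('drC',(146,275),.083),('tubeA',(140,174),.095),('tubeB',(410,178),.095),('beaker',(276,153),.06)): print(n,ray(T,*a,z))
go(.36,-.014,.20,90)
E
```

```text
left [ 0.45252789 -0.22579658  0.058     ] [ 0.45401718 -0.22519893  0.058     ]
right [ 0.47006247 -0.3485739   0.058     ] [ 0.47174477 -0.3494637   0.058     ]
pur1 [ 0.49093758 -0.10098339  0.052     ]
or [ 0.38519138 -0.12325198  0.052     ]
pur2 [ 0.34076031 -0.22789164  0.052     ]
drA [0.7047676  0.12158507 0.083     ]
drB [ 0.731392   -0.11673481  0.083     ]
drC [0.33568206 0.37874601 0.083     ]
tubeA [0.64537041 0.41288488 0.095     ]
tubeB [ 0.64594908 -0.42275581  0.095     ]
beaker [ 0.72996037 -0.00660875  0.06      ]
pos [0.1878 0.5434 0.2385] yaw 70.93 rows shift [-15.68  11.5    1.29] t 0.35 w 0.0884
turn -3.18
```

```bash
python3 -m handwheel '[[-1,0.7,0,-0.2,0.85],[-15.68,11.5,1.29,-3.18,0.85],[-15.68,11.5,1.29,-3.18,0.85],[-15.68,11.5,1.29,-3.18,0.85],[-15.68,11.5,1.29,-3.18,0.85],[-15.68,11.5,1.29,-3.18,0.85],[-15.68,11.5,1.29,-3.18,0.85],[-15.68,11.5,1.29,-3.18,0.85],[-15.68,11.5,1.29,-3.18,0.85],[-15.68,11.5,1.29,-3.18,0.85],[-15.68,11.5,1.29,-3.18,0.85],[-15.68,11.5,1.29,-3.18,0.85],[-15.68,11.5,1.29,-3.18,0.85],[-15.68,11.5,1.29,-3.18,0.85],[-15.68,11.5,1.29,-3.18,0.85],[-15.68,11.5,1.29,-3.18,0.85],[-15.68,11.5,1.29,-3.18,0.85],[-15.68,11.5,1.29,-3.18,0.85]]'
cat >> h.py <<'E'
def wdisc(c,z,f,lo=60,vm=140):
    p=c['pixels'];h=cv2.cvtColor(p,cv2.COLOR_RGB2HSV).astype(int)
    m=((h[...,1]<lo)&(h[...,2]>vm)).astype(np.uint8)
    for cn in cv2.findContours(m,cv2.RETR_EXTERNAL,cv2.CHAIN_APPROX_NONE)[0]:
        if cv2.contourArea(cn)<300: continue
        W=np.array([ray(c,*q[0],z)[:2] for q in cn]).astype(np.float32)
        o,r=cv2.minEnclosingCircle(W); print('px',cn[:,0].mean(0).round(),'xy',np.round(o,4),'bbox mid',np.round((W.max(0)+W.min(0))/2,4),'size',np.round(W.max(0)-W.min(0),4))
E
python3 - <<'E'
from h import *
c=snap('wrist','w1.png');wdisc(c,.014,'')
go(.443,-.0135,.08,90)
E
```

```text
time_s: 1.85
position: [0.3598, -0.0126, 0.1999]
eef_rot: [[-0.001, 1.0, -0.001], [1.0, 0.001, 0.001], [0.001, -0.001, -1.0]]
contact_force: [0.5, 0.6, -0.1]
width: 0.0747
px [328. 365.] xy [0.5959 0.0478] bbox mid [0.5954 0.0477] size [0.0477 0.0403]
px [397. 332.] xy [0.5443 0.1339] bbox mid [0.5466 0.1339] size [0.0195 0.1491]
px [ 88. 266.] xy [ 0.4565 -0.2399] bbox mid [ 0.4508 -0.2399] size [0.0193 0.0608]
px [500. 257.] xy [0.4487 0.2402] bbox mid [0.4382 0.2402] size [0.0402 0.0795]
px [280. 254.] xy [ 0.4397 -0.0136] bbox mid [ 0.4397 -0.0141] size [0.0616 0.0579]
pos [ 0.3598 -0.0123  0.1999] yaw 90.13 rows shift [-0.05  2.77  4.  ] t 1.9 w 0.0752
turn 0.02
```

View pics/w1.png

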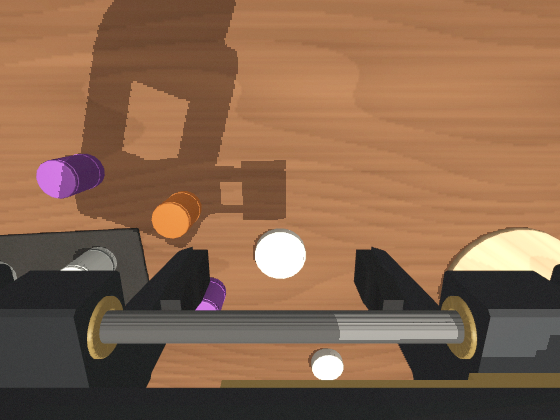

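Wrist view: the wide disc at px (280,254) agrees with the fixed views, about (0.442,-0.0136). The orange cap (175,217) and the purple ones are clear of the fingers. Descending.

```bash
python3 -m handwheel '[[-0.05,1.4,1,0,0.85],[-0.05,2.74,2.2,0,0.85],[-0.05,2.74,3.4,0,0.85],[-0.05,2.74,4.5,0,0.85],[-0.05,2.74,5.4,0,0.85],[-0.05,2.74,6.1,0,0.85],[-0.05,2.74,6.52,0,0.85],[-0.05,2.74,6.52,0,0.85],[-0.05,2.74,6.52,0,0.5],[-0.05,2.74,6.52,0,0.4],[-0.05,2.74,6.52,0,0.4],[-0.05,2.74,6.52,0,0.4],[-0.05,2.74,6.52,0,0.4]]'
python3 - <<'E'
from h import *
snap('wrist','w2.png');go(.4915,.2665,.12,90)
E
```

```text
time_s: 2.98
position: [0.4433, -0.0152, 0.0056]
eef_rot: [[-0.0, 1.0, 0.002], [1.0, 0.0, -0.0], [-0.0, 0.002, -1.0]]
contact_force: [-1.3, 3.5, 7.4]
width: 0.0587
pos [ 0.4433 -0.0152  0.0055] yaw 90.01 rows shift [ 9.39  1.62 -3.81] t 3.03 w 0.0595
turn 0.0
```

View pics/w2.png

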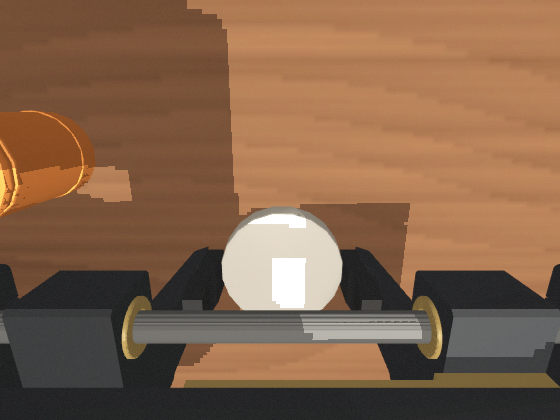

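```bash
python3 -m handwheel '[[0,0,-0.5,0,0.4],[0,0,-1.2,0,0.4],[0.6,0.1,-2,0,0.4],[1.6,0.3,-2.3,0,0.4],[2.8,0.5,-2.3,0,0.4],[4,0.7,-2.3,0,0.4],[5.2,0.9,-2.3,0,0.4],[6.4,1.1,-2.3,0,0.4],[7.6,1.3,-2.3,0,0.4],[8.6,1.5,-2.3,0,0.4],[9.2,1.6,-2.2,0,0.4],[9.4,1.62,-1.9,0,0.4],[9.4,1.62,-1.9,0,0.4]]'
python3 - <<'E'
from h import *
c=snap('wrist','w3.png');go(.4915,.2665,.017,90)
s=read_state();print(s['contact_force'])
h=cv2.cvtColor(c['pixels'],cv2.COLOR_RGB2HSV).astype(int)
E
```

```text
time_s: 4.12
position: [0.4897, 0.2672, 0.0598]
eef_rot: [[-0.002, 1.0, -0.002], [1.0, 0.002, -0.001], [-0.001, -0.002, -1.0]]
contact_force: [-0.7, 0.0, -1.8]
width: 0.0591
pos [0.4896 0.2661 0.0601] yaw 90.07 rows shift [0.01 0.07 1.44] t 4.17 w 0.0587
turn 0.01
[ 7.90031230e-04 -3.63953801e-01 -1.22544787e+00]
```

View pics/w3.png

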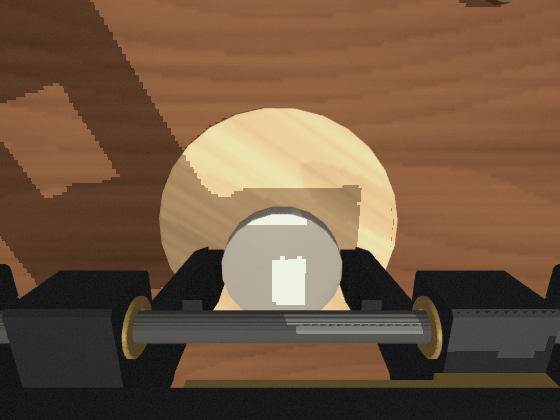

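```bash
python3 - <<'E'
from h import *
c=snap('wrist','w4.png')
for u,v in ((160,218),(398,218),(279,107.5)): print(ray(c,u,v,.01))
for u,v in ((222,268),(343,268),(282,212)): print('disc',ray(c,u,v,.0695))
E
```

```text
[0.48043979 0.18602873 0.01      ]
[0.48001649 0.34245174 0.01      ]
[0.41107224 0.26425855 0.01      ]
disc [0.48591934 0.23736358 0.0695    ]
disc [0.48575253 0.29554634 0.0695    ]
disc [0.457646   0.26613948 0.0695    ]
```

```bash
python3 -m handwheel '[[-0.03,0.11,0.5,0,0.4],[-0.03,0.11,1,0,0.4],[-0.03,0.11,1.3,0,0.4],[-0.03,0.11,1.48,0,0.4],[-0.03,0.11,1.48,0,0.4],[-0.03,0.11,1.48,0,0.7],[-0.03,0.11,1.48,0,0.8],[-0.03,0.11,1.48,0,0.85],[-0.03,0.11,1.2,0,0.85],[-0.03,0.11,0.5,0,0.85],[-0.03,0.11,-0.5,0,0.85],[-0.03,-1,-1.5,0,0.85],[-0.03,-2.1,-2,0,0.85],[-0.03,-2.1,-2,0,0.85],[-0.03,-2.1,-2,0,0.85]]'
python3 - <<'E'
from h import *
c=snap('wrist','w5.png');wdisc(c,.024,'')
h=cv2.cvtColor(c['pixels'],cv2.COLOR_RGB2HSV).astype(int)
yel=((h[...,0]>8)&(h[...,0]<30)&(h[...,2]>170)&(h[...,1]>50)).astype(np.uint8)
cn=max(cv2.findContours(yel,0,1)[0],key=cv2.contourArea)
W=np.array([ray(c,*q[0],.01)[:2] for q in cn]);print(W.min(0),W.max(0),cv2.minEnclosingCircle(W.astype(np.float32)))
go(.602,.048,.12,90)
go(.52,.048,.12,90)
E
```

```text
time_s: 5.47
position: [0.4278, 0.2664, 0.1236]
eef_rot: [[-0.002, 1.0, 0.004], [1.0, 0.002, 0.001], [0.001, 0.004, -1.0]]
contact_force: [0.4, -0.0, 0.3]
width: 0.0747
px [377. 332.] xy [0.5463 0.3554] bbox mid [0.5469 0.3554] size [0.0046 0.1487]
px [281. 277.] xy [0.4906 0.2656] bbox mid [0.4923 0.265 ] size [0.058  0.0586]
[0.4117422  0.18993264] [0.53213612 0.34057339] ((0.48957812786102295, 0.2648089826107025), 0.07927267998456955)
pos [0.4285 0.2662 0.1227] yaw 90.06 rows shift [-7.28  5.77  0.1 ] t 5.52 w 0.0748
turn 0.01
pos [0.4285 0.2662 0.1227] yaw 90.06 rows shift [-7.28  3.04  0.09] t 5.52 w 0.0748
turn 0.01
```

View pics/w5.png

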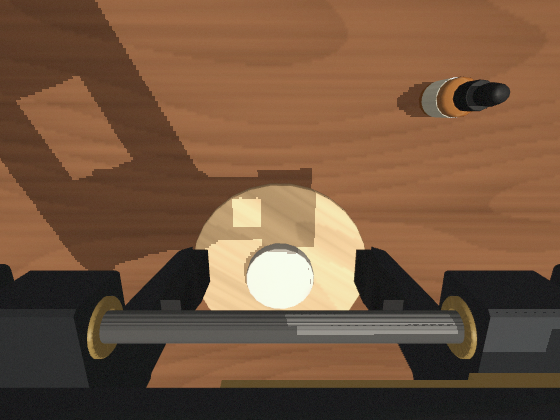

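Wide disc lies flat at px (281,277), about (0.491,0.2655), within 1–2 mm of the plate's centre. Next, the small disc.

```bash
python3 -m handwheel '[[-0.8,0.3,0,0,0.75],[-2,0.8,0,0,0.75],[-3.2,1.2,0,0,0.75],[-4.4,1.7,0,0,0.75],[-5.6,2.2,0,0,0.75],[-6.7,2.6,0,0,0.75],[-7.28,3,0,0,0.75],[-7.28,3,0,0,0.75],[-7.28,3,0,0,0.75]]'
python3 - <<'E'
from h import *
c=snap('wrist','w6.png');wdisc(c,.014,'')
go(.602,.048,.0045,90)
E
```

```text
time_s: 6.27
position: [0.5187, 0.0461, 0.1206]
eef_rot: [[0.003, 1.0, -0.001], [1.0, -0.003, 0.0], [0.0, -0.001, -1.0]]
contact_force: [0.5, -0.3, -0.1]
width: 0.0659
px [371. 333.] xy [0.6432 0.1306] bbox mid [0.6432 0.1306] size [0.0059 0.1364]
px [284. 293.] xy [0.6002 0.0476] bbox mid [0.5991 0.0473] size [0.0362 0.0402]
px [545. 180.] xy [0.4953 0.2699] bbox mid [0.4949 0.2612] size [0.0588 0.037 ]
pos [0.518  0.0472 0.1205] yaw 89.93 rows shift [0.03 2.81 3.86] t 6.32 w 0.0658
turn -0.01
```

View pics/w6.png

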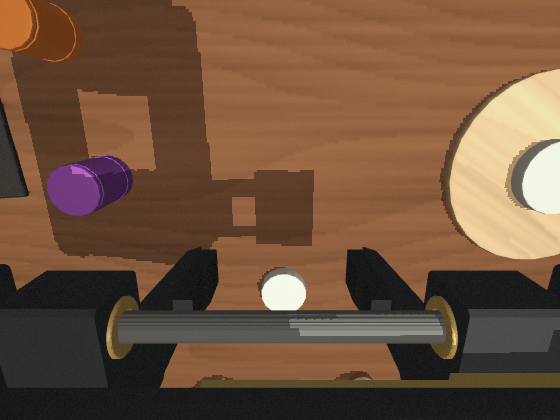

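```bash
python3 -m handwheel '[[0.03,1.2,0.3,0,0.75],[0.03,2.3,1,0,0.75],[0.03,2.8,2,0,0.75],[0.03,2.8,3,0,0.75],[0.03,2.8,3.5,0,0.75],[0.03,2.8,3.8,0,0.75],[0.03,2.8,3.8,0,0.75],[0.03,2.8,3.8,0,0.4],[0.03,2.8,3.8,0,0.2],[0.03,2.8,3.8,0,0.2],[0.03,2.8,3.8,0,0.2],[0.03,2.8,3.8,0,0.2]]'
python3 - <<'E'
from h import *
snap('wrist','w7.png');go(.491,.2655,.0295,90)
E
```

```text
time_s: 7.32
position: [0.6031, 0.0483, 0.009]
eef_rot: [[-0.0, 1.0, 0.003], [1.0, 0.0, -0.0], [-0.0, 0.003, -1.0]]
contact_force: [-0.6, 1.1, 5.2]
width: 0.0403
pos [0.6031 0.0483 0.009 ] yaw 90.01 rows shift [ 7.24 -3.73 -0.69] t 7.37 w 0.0405
turn 0.0
```

View pics/w7.png

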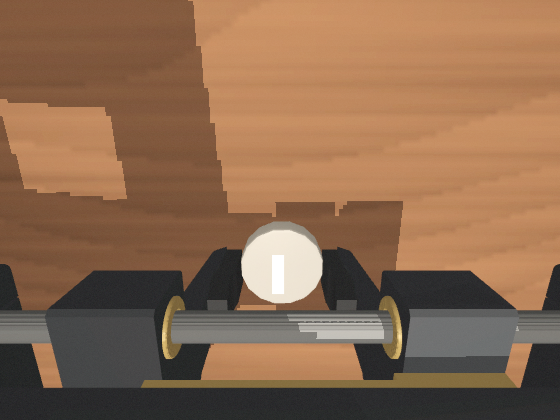

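```bash
python3 -m handwheel '[[0,0,-0.5,0,0.2],[0,0,-1.2,0,0.2],[0.6,-0.3,-2,0,0.2],[1.6,-0.8,-2,0,0.2],[2.7,-1.4,-2,0,0.2],[3.8,-2,-2,0,0.2],[4.9,-2.5,-2,0,0.2],[5.9,-3,-2,0,0.2],[6.7,-3.5,-2,0,0.2],[7.24,-3.73,-2,0,0.2],[7.24,-3.73,-1.8,0,0.2],[7.24,-3.73,-1.8,0,0.2]]'
python3 - <<'E'
from h import *
c=snap('wrist','w8.png');go(.491,.2655,.033,90)
print(read_state()['contact_force'])
h=cv2.cvtColor(c['pixels'],cv2.COLOR_RGB2HSV).astype(int)
z=read_state()['position'][2]-.009+.014
wdisc(c,z,'')
E
```

```text
time_s: 8.37
position: [0.4892, 0.2659, 0.0607]
eef_rot: [[-0.002, 1.0, -0.001], [1.0, 0.002, -0.001], [-0.001, -0.001, -1.0]]
contact_force: [-0.3, -0.1, -0.5]
width: 0.0406
pos [0.4898 0.2652 0.061 ] yaw 90.06 rows shift [0.01 0.04 0.93] t 8.42 w 0.0404
turn 0.01
[-0.65796124 -0.49705468  0.30970978]
px [345. 333.] xy [0.5257 0.2996] bbox mid [0.526  0.2996] size [0.0033 0.0447]
px [281. 266.] xy [0.4872 0.2656] bbox mid [0.4872 0.2656] size [0.0394 0.0397]
px [280. 225.] xy [0.4744 0.265 ] bbox mid [0.4656 0.265 ] size [0.0268 0.0447]
```

View pics/w8.png

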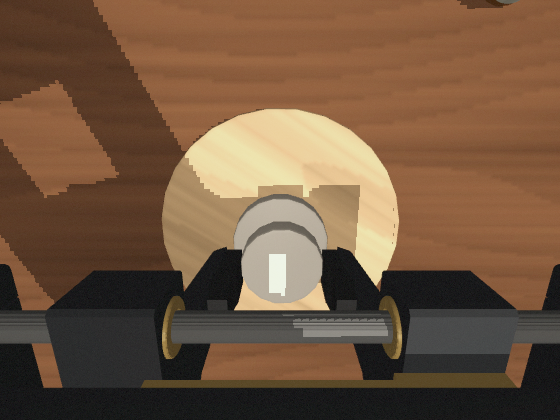

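```bash
python3 - <<'E'
from h import *
c=snap('wrist','w9.png')
for u,v in ((281,194),(234,240),(328,240)): print(ray(c,u,v,.024))
E
python3 -m handwheel '[[0,0.1,0.4,0,0.2],[0,0.1,0.7,0,0.2],[0,0.1,0.9,0,0.2],[0,0.1,0.95,0,0.2],[0,0.1,0.95,0,0.2]]'
```

```text
[0.46094763 0.26463353 0.024     ]
[0.49069092 0.23523604 0.024     ]
[0.49056009 0.29412667 0.024     ]
time_s: 8.88
position: [0.4931, 0.2645, 0.0322]
eef_rot: [[0.001, 1.0, -0.001], [1.0, -0.001, -0.001], [-0.001, -0.001, -1.0]]
contact_force: [-0.9, -1.0, 1.2]
width: 0.0407
```

```bash
python3 -m handwheel '[[0,0,0.03,0,0.3],[0,0,0.03,0,0.5],[0,0,0,0,0.65],[0,0,0,0,0.7],[0,0,-0.5,0,0.7],[0,0,-1.3,0,0.7],[0,-1,-2.3,0,0.7],[0,-2.2,-3,0,0.7],[0,-2.2,-3,0,0.7],[0,-2.2,-3,0,0.7]]'
python3 - <<'E'
from h import *
c=snap('wrist','w10.png');wdisc(c,.038,'')
for n in ('scene',):
    t=snap(n,'s10.png'); q=cv2.imread('pics/s10.png')[230:360,280:430]; cv2.imwrite('pics/s10c.png',cv2.resize(q,None,fx=4,fy=4,interpolation=2))
go(.37,-.2255,.16,90)
E
```

```text
time_s: 9.72
position: [0.4268, 0.2659, 0.1241]
eef_rot: [[-0.001, 1.0, 0.003], [1.0, 0.001, 0.001], [0.001, 0.003, -1.0]]
contact_force: [0.2, 0.3, -0.4]
width: 0.062
px [359. 333.] xy [0.5355 0.3342] bbox mid [0.5365 0.3342] size [0.0075 0.1178]
px [281. 278.] xy [0.4828 0.266 ] bbox mid [0.4843 0.2648] size [0.0549 0.0549]
pos [0.4276 0.2655 0.1226] yaw 90.01 rows shift [-16.37  -1.92  -1.25] t 9.82 w 0.0618
turn 0.0
```

View pics/w10.png

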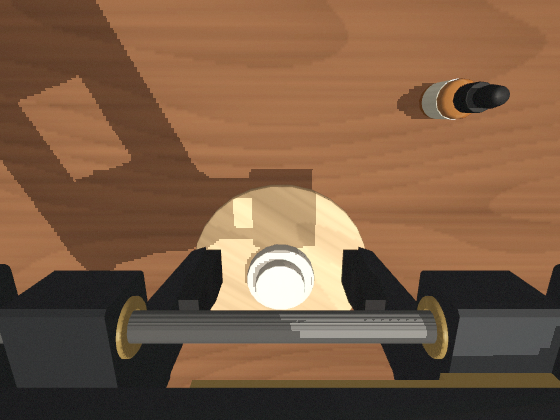

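View pics/s10c.png

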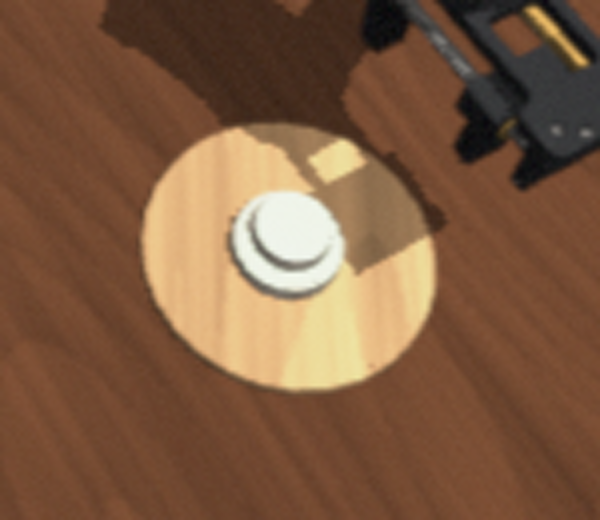

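```bash
python3 - <<'E'
from h import *
c=read_camera('scene')
f=lambda u,v:(280+(u-1.5)/4,230+(v-1.5)/4)
print(ray(c,*f(291,230),.038), ray(c,*f(287,240),.024))
c=snap('wrist','w11.png')
q=cv2.imread('pics/w11.png')[235:315,235:325];cv2.imwrite('pics/w11c.png',cv2.resize(q,None,fx=6,fy=6,interpolation=2))
E
```

```text
[0.49643744 0.26572577 0.038     ] [0.49570745 0.26474861 0.024     ]
```

View pics/w11c.png

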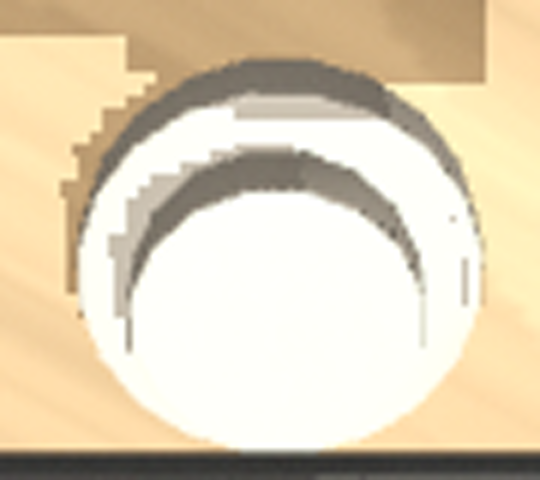

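Scene crop: the discs are stacked flat and concentric, about 1 mm apart. The wrist crop agrees. Next is the left cap.

```bash
python3 -m handwheel '[[-0.8,-0.1,-0.5,0,0.7],[-2.1,-0.2,-1,0,0.7],[-3.4,-0.4,-1.25,0,0.7],[-4.7,-0.5,-1.25,0,0.7],[-6,-0.7,-1.25,0,0.7],[-7.3,-0.9,-1.25,0,0.7],[-8.6,-1,-1.25,0,0.7],[-9.9,-1.2,-1.25,0,0.7],[-11.2,-1.3,-1.25,0,0.7],[-12.5,-1.5,-1.25,0,0.7],[-13.8,-1.6,-1.25,0,0.7],[-15.1,-1.8,-1.25,0,0.7],[-16,-1.9,-1.25,0,0.7],[-16.37,-1.92,-1.25,0,0.7],[-16.37,-1.92,-1.25,0,0.7],[-16.37,-1.92,-1.25,0,0.7]]'
python3 - <<'E'
from h import *
c=snap('wrist','w12.png');wdisc(c,.058,'',40,150)
go(.453,-.2255,.014,90)
E
```

```text
time_s: 11.25
position: [0.3693, -0.2253, 0.1595]
eef_rot: [[0.001, 1.0, -0.001], [1.0, -0.001, 0.002], [0.002, -0.001, -1.0]]
contact_force: [-0.1, -0.4, -0.6]
width: 0.0616
px [283. 285.] xy [ 0.4408 -0.227 ] bbox mid [ 0.4394 -0.227 ] size [0.0519 0.0368]
px [ 85. 167.] xy [ 0.336  -0.3803] bbox mid [ 0.3358 -0.3803] size [0.0651 0.0657]
pos [ 0.3694 -0.2245  0.1596] yaw 90.0 rows shift [-0.04  2.79  4.85] t 11.3 w 0.0617
turn 0.0
```

View pics/w12.png

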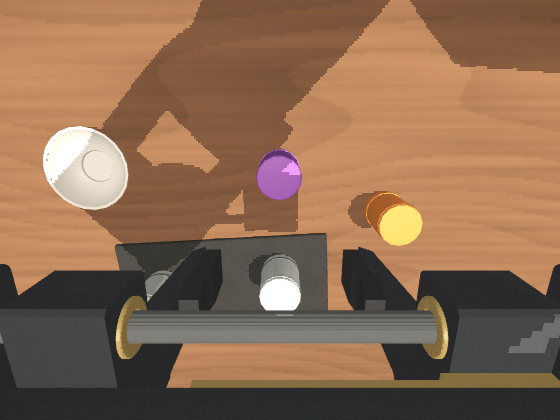

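```bash
python3 - <<'E'
from h import *
c=read_camera('wrist');s=read_state()
T=np.eye(4);T[:3,:3]=s['eef_rot'];T[:3,3]=s['position'];c['cam_to_world']=T@np.array(c['T_tool_cam'])
print(ray(c,280.5,294,.058),ray(c,260,294,.058),ray(c,301,294,.058))
q=cv2.imread('pics/w12.png')[220:320,220:340];cv2.imwrite('pics/w12c.png',cv2.resize(q,None,fx=5,fy=5,interpolation=2))
E
```

```text
[ 0.44926504 -0.22477793  0.058     ] [ 0.44928567 -0.24314607  0.058     ] [ 0.4492444  -0.20640434  0.058     ]
```

View pics/w12c.png

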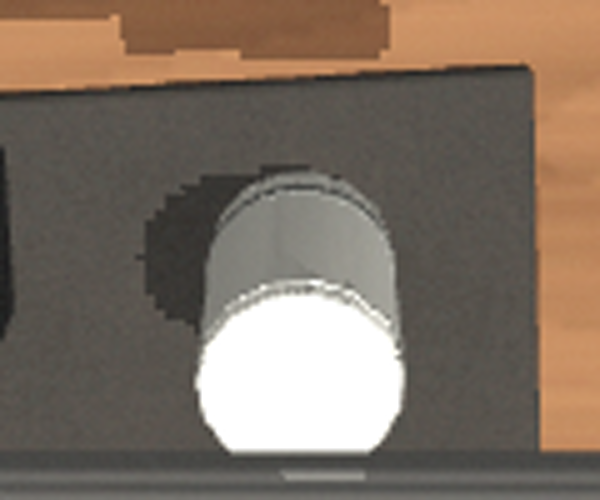

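```bash
python3 -m handwheel '[[-0.02,1.3,0,0,0.7],[-0.02,2.5,0.6,0,0.7],[-0.02,2.74,1.6,0,0.7],[-0.02,2.74,2.8,0,0.7],[-0.02,2.74,3.8,0,0.7],[-0.02,2.74,4.5,0,0.7],[-0.02,2.74,4.8,0,0.7],[-0.02,2.74,4.8,0,0.7],[-0.02,2.74,4.8,0,0.4],[-0.02,2.74,4.8,0,0.2],[-0.02,2.74,4.8,0,0.2],[-0.02,2.74,4.8,0,0.2],[-0.02,2.74,4.8,0,0.2]]'
python3 - <<'E'
from h import *
snap('wrist','w13.png');go(.453,-.2255,.08,90);print(read_state()['contact_force'])
E
```

```text
time_s: 12.43
position: [0.4527, -0.2269, 0.0179]
eef_rot: [[-0.0, 1.0, 0.002], [1.0, 0.0, -0.002], [-0.002, 0.002, -1.0]]
contact_force: [0.1, 1.2, 6.8]
width: 0.0362
pos [ 0.4527 -0.2269  0.0179] yaw 90.0 rows shift [ 0.04  0.01 -2.07] t 12.48 w 0.0365
turn 0.0
[-0.26301274  1.41600159  7.14498406]
```

View pics/w13.png

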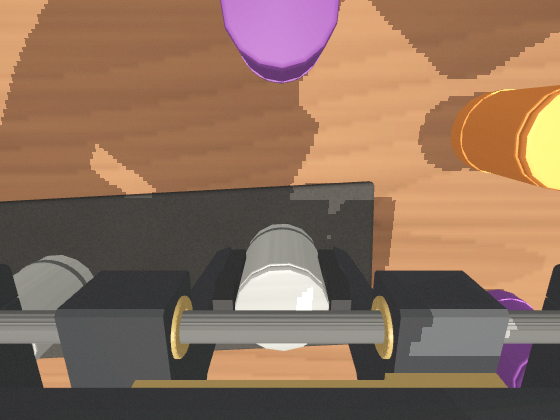

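```bash
python3 -m handwheel '[[0,0,-0.4,0,0.2],[0,0,-0.9,0,0.2],[0,0,-1.5,0,0.2],[0,0,-1.9,0,0.2],[0,0,-2,0,0.2],[0,0,-2,0,0.2],[0,0,-2,0,0.2],[0,0,-2,0,0.2],[0,0,-2,0,0.2]]'
python3 - <<'E'
from h import *
F=[]
for i in range(6):
    read_camera('wrist');s=read_state();F.append(np.r_[s['contact_force'],s['tau'][1:3]])
print(np.round(np.array(F),2))
c=snap('wrist','w14.png');snap('scene','s14.png');go(.453,-.2255,.016,90)
E
```

```text
time_s: 13.23
position: [0.4511, -0.2257, 0.0754]
eef_rot: [[-0.0, 1.0, -0.002], [1.0, 0.0, 0.001], [0.001, -0.002, -1.0]]
contact_force: [-0.2, 0.7, -3.1]
width: 0.0363
[[ -0.68   0.67  -3.33 -41.34 -28.54]
 [  0.09   0.53  -4.14 -41.25 -28.49]
 [ -0.42  -0.27  -3.54 -41.19 -28.47]
 [  0.35  -0.05  -4.79 -41.15 -28.47]
 [ -0.39   0.24  -3.52 -41.13 -28.47]
 [ -1.01  -1.07  -3.4  -41.11 -28.48]]
pos [ 0.4517 -0.2262  0.0763] yaw 90.01 rows shift [0.02 0.04 2.01] t 13.63 w 0.0364
turn 0.0
```

View pics/s14.png

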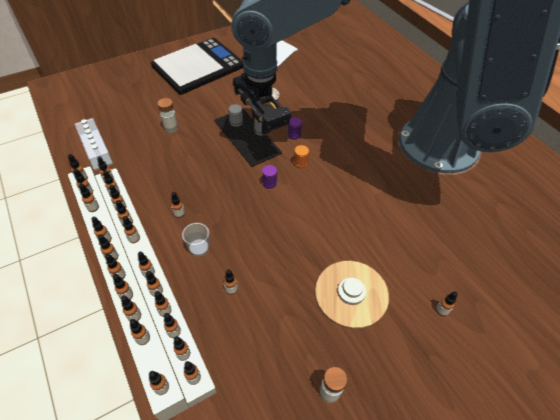

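View pics/w14.png

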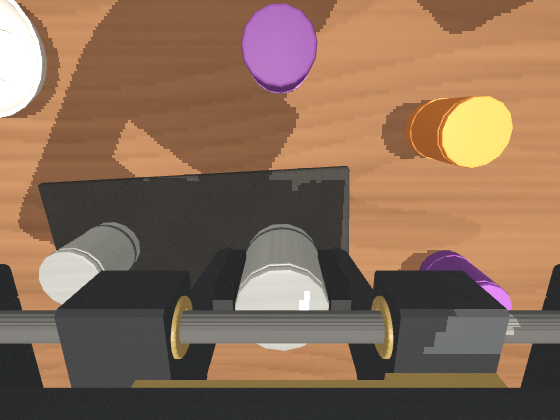

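Cap lifted about 58 mm; force about -3.6 N, which points to the heavy one. Setting it back down.

```bash
python3 -m handwheel '[[0,0,0.5,0,0.2],[0,0,1.1,0,0.2],[0,0,1.6,0,0.2],[0,0,1.85,0,0.2],[0,0,1.95,0,0.2],[0,0,1.96,0,0.2],[0,0,1.96,0,0.2],[0,0,1.96,0,0.3],[0,0,1.96,0,0.45],[0,0,1.96,0,0.6],[0,0,1.96,0,0.7],[0,0,1.96,0,0.7]]'
python3 - <<'E'
from h import *
print(read_state()['contact_force']);go(.453,-.2255,.15,90)
E
```

```text
time_s: 14.63
position: [0.4521, -0.2265, 0.018]
eef_rot: [[-0.0, 1.0, 0.001], [1.0, 0.0, -0.001], [-0.001, 0.001, -1.0]]
contact_force: [0.1, 0.0, 0.3]
width: 0.0577
[0.08696762 0.02924231 0.26974286]
pos [ 0.4521 -0.2265  0.018 ] yaw 90.01 rows shift [ 0.03  0.03 -4.4 ] t 14.63 w 0.0577
turn 0.0
```

```bash
python3 -m handwheel '[[0,0,-0.4,0,0.7],[0,0,-1.3,0,0.7],[0,0,-2.4,0,0.7],[0,-0.2,-3.6,0,0.7],[-1.2,-0.9,-4.5,0,0.7],[-2.4,-1.6,-4.7,0,0.7],[-3.6,-2.1,-4.7,0,0.7],[-4.1,-2.1,-4.7,0,0.7],[-4.1,-2.1,-4.7,0,0.7],[-4.1,-2.1,-4.7,0,0.7]]'
python3 - <<'E'
from h import *
c=snap('wrist','w15.png');q=cv2.imread('pics/w15.png')[200:320,180:400];cv2.imwrite('pics/w15c.png',cv2.resize(q,None,fx=3.5,fy=3.5,interpolation=2))
for u in(260,280,300):print(u,ray(c,u,295,.058))
go(.471,-.349,.016,90)
E
```

```text
time_s: 15.47
position: [0.3885, -0.3499, 0.1594]
eef_rot: [[0.002, 1.0, 0.001], [1.0, -0.002, -0.0], [-0.0, 0.001, -1.0]]
contact_force: [0.9, 0.1, 0.3]
width: 0.062
260 [ 0.46913946 -0.3694369   0.058     ]
280 [ 0.46915955 -0.35151397  0.058     ]
300 [ 0.46917963 -0.33359073  0.058     ]
pos [ 0.3887 -0.3487  0.1589] yaw 89.96 rows shift [-0.01  2.74  4.76] t 15.52 w 0.0618
turn -0.01
```

View pics/w15.png

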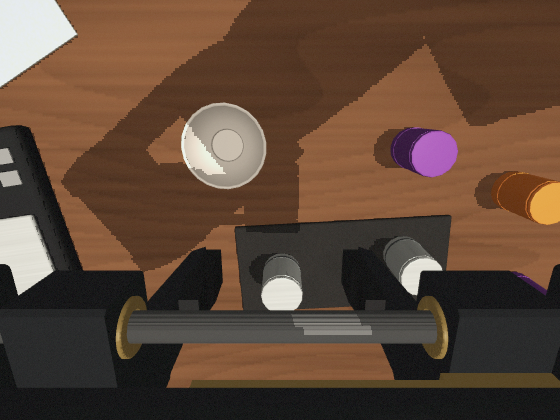

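View pics/w15c.png

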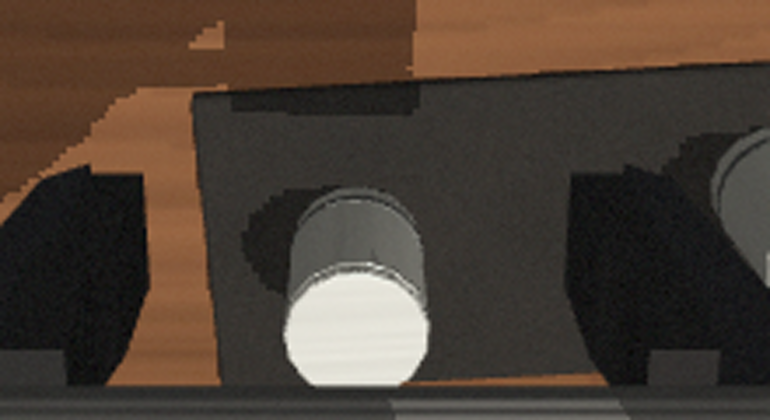

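The left cap stands upright at px (415,265). Right cap top at px (282,295), about (0.470,-0.3495), matching the fixed views.

```bash
python3 -m handwheel '[[-0.02,1.3,0,0,0.7],[-0.02,2.5,0.6,0,0.7],[-0.02,2.72,1.6,0,0.7],[-0.02,2.72,2.8,0,0.7],[-0.02,2.72,3.8,0,0.7],[-0.02,2.72,4.5,0,0.7],[-0.02,2.72,4.76,0,0.7],[-0.02,2.72,4.76,0,0.7],[-0.02,2.72,4.76,0,0.4],[-0.02,2.72,4.76,0,0.2],[-0.02,2.72,4.76,0,0.2],[-0.02,2.72,4.76,0,0.2],[-0.02,2.72,4.76,0,0.2]]'
python3 -m handwheel '[[0,0,-0.4,0,0.2],[0,0,-0.9,0,0.2],[0,0,-1.5,0,0.2],[0,0,-1.9,0,0.2],[0,0,-2,0,0.2],[0,0,-2,0,0.2],[0,0,-2,0,0.2],[0,0,-2,0,0.2],[0,0,-2,0,0.2]]'
python3 - <<'E'
from h import *
F=[]
for i in range(6):
    read_camera('wrist');s=read_state();F.append(np.r_[s['contact_force'],s['tau'][1:3]])
print(np.round(np.array(F),2))
c=snap('wrist','w16.png');go(.471,-.349,.016,90)
E
```

```text
time_s: 16.6
position: [0.4712, -0.3506, 0.0176]
eef_rot: [[-0.0, 1.0, 0.002], [1.0, 0.0, -0.002], [-0.002, 0.002, -1.0]]
contact_force: [-0.6, 1.2, 6.5]
width: 0.0363
time_s: 17.35
position: [0.4698, -0.3492, 0.0747]
eef_rot: [[-0.0, 1.0, -0.001], [1.0, 0.0, 0.001], [0.001, -0.001, -1.0]]
contact_force: [-0.1, -0.4, -0.9]
width: 0.0362
[[ -0.47   0.19  -1.45 -49.18 -29.  ]
 [ -0.57   0.2   -1.13 -49.07 -28.95]
 [ -0.56   0.51  -0.11 -49.   -28.92]
 [  0.19   0.08  -0.79 -48.95 -28.91]
 [ -1.47  -0.26  -0.77 -48.92 -28.91]
 [  0.08   0.1   -0.63 -48.91 -28.92]]
pos [ 0.4703 -0.3497  0.0756] yaw 90.02 rows shift [0.02 0.02 1.99] t 17.7 w 0.0363
turn 0.0
```

View pics/w16.png

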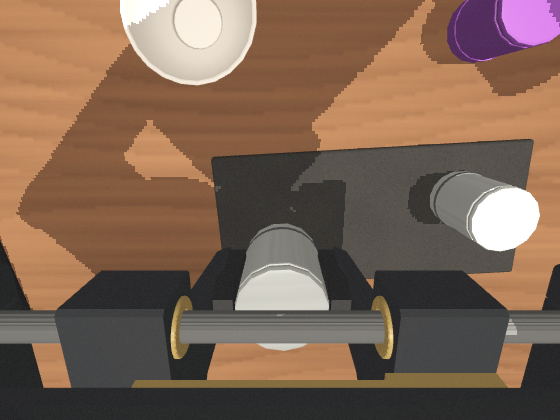

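Right cap: about -0.8 N (0.1 kg), against -3.6 N for the left. The left cap is therefore the heavier; it stands upright at px (485,210). Setting the right one down.

```bash
python3 -m handwheel '[[0,0,0.5,0,0.2],[0,0,1.1,0,0.2],[0,0,1.6,0,0.2],[0,0,1.85,0,0.2],[0,0,1.94,0,0.2],[0,0,1.96,0,0.2],[0,0,1.96,0,0.2],[0,0,1.96,0,0.3],[0,0,1.96,0,0.45],[0,0,1.96,0,0.6],[0,0,1.96,0,0.7],[0,0,1.96,0,0.7]]'
python3 -m handwheel '[[0,0,-0.4,0,0.7],[0,0,-1.3,0,0.7],[0,0,-2.4,0,0.7],[0,-0.2,-3.6,0,0.7],[1.2,-0.9,-4.5,0,0.7],[2.4,-2,-4.7,0,0.7],[3.6,-3.1,-4.7,0,0.7],[4.1,-3.4,-4.7,0,0.7],[4.1,-3.4,-4.7,0,0.7],[4.1,-3.4,-4.7,0,0.7]]'
python3 - <<'E'
from h import *
c=snap('wrist','w17.png');q=cv2.imread('pics/w17.png')[200:320,180:400];cv2.imwrite('pics/w17c.png',cv2.resize(q,None,fx=3.5,fy=3.5,interpolation=2))
for u in(260,280,300):print(u,ray(c,u,295,.058))
go(.452,-.2262,.0155,90)
E
```

```text
time_s: 18.7
position: [0.4705, -0.35, 0.0171]
eef_rot: [[-0.0, 1.0, 0.0], [1.0, 0.0, -0.0], [-0.0, 0.0, -1.0]]
contact_force: [0.3, 0.7, -0.2]
width: 0.0578
time_s: 19.53
position: [0.3676, -0.2255, 0.1588]
eef_rot: [[-0.001, 1.0, 0.001], [1.0, 0.001, -0.001], [-0.001, 0.001, -1.0]]
contact_force: [-0.1, -0.6, -0.1]
width: 0.0616
260 [ 0.44798298 -0.24471971  0.058     ]
280 [ 0.44793889 -0.22683845  0.058     ]
300 [ 0.4478948  -0.20895852  0.058     ]
pos [ 0.3688 -0.2271  0.1593] yaw 90.03 rows shift [0.04 2.76 4.8 ] t 19.58 w 0.0618
turn 0.01
```

View pics/w17.png

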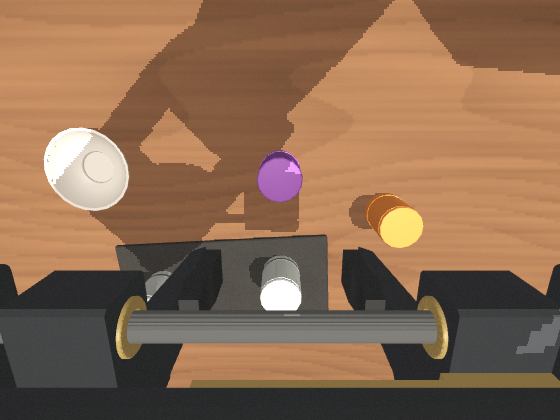

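View pics/w17c.png

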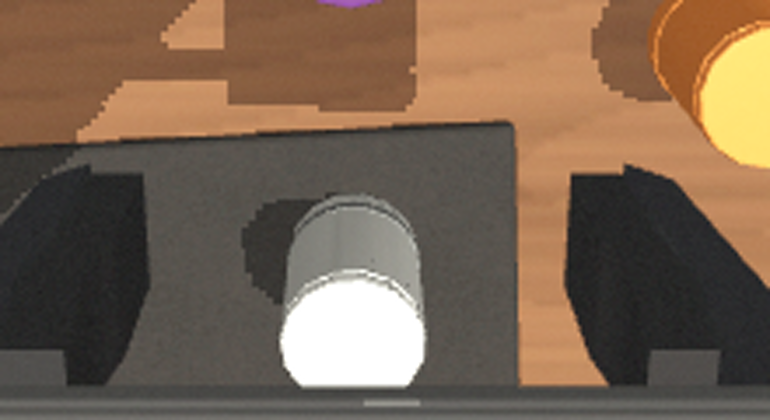

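The left cap is upright where I left it, its top at px (281,296). Regrasping it.

```bash
python3 -m handwheel '[[0,1.3,0,0,0.7],[0,2.5,0.6,0,0.7],[0,2.75,1.6,0,0.7],[0,2.75,2.8,0,0.7],[0,2.75,3.8,0,0.7],[0,2.75,4.5,0,0.7],[0,2.75,4.78,0,0.7],[0,2.75,4.78,0,0.7],[0,2.75,4.78,0,0.4],[0,2.75,4.78,0,0.2],[0,2.75,4.78,0,0.2],[0,2.75,4.78,0,0.2],[0,2.75,4.78,0,0.2]]'
python3 -m handwheel '[[0,0,-0.4,0,0.2],[0,0,-0.9,0,0.2],[0,0,-1.6,0,0.2],[0,0,-2.4,0,0.2],[0,0,-3.2,0,0.2],[0,0,-3.8,0,0.2],[0,0,-4,0,0.2],[0,0,-4,0,0.2],[0,0,-4,0,0.2]]'
python3 - <<'E'
from h import *
F=[]
for i in range(5):
    read_camera('wrist');s=read_state();F.append(s['contact_force'])
print(np.round(np.mean(F,0),2))
snap('wrist','w18.png'); go(.491,.265,.112,90)
E
```

```text
time_s: 20.67
position: [0.4519, -0.2275, 0.0161]
eef_rot: [[-0.0, 1.0, 0.002], [1.0, 0.0, -0.002], [-0.002, 0.002, -1.0]]
contact_force: [0.1, 1.7, 6.0]
width: 0.0364
time_s: 21.42
position: [0.4505, -0.2265, 0.1343]
eef_rot: [[-0.0, 1.0, -0.0], [1.0, 0.0, 0.0], [0.0, -0.0, -1.0]]
contact_force: [-0.3, -0.2, -2.9]
width: 0.0362
[-0.31 -0.21 -3.27]
pos [ 0.4503 -0.2264  0.1335] yaw 90.01 rows shift [16.38  1.36  0.74] t 21.72 w 0.0367
turn 0.0
```

View pics/w18.png

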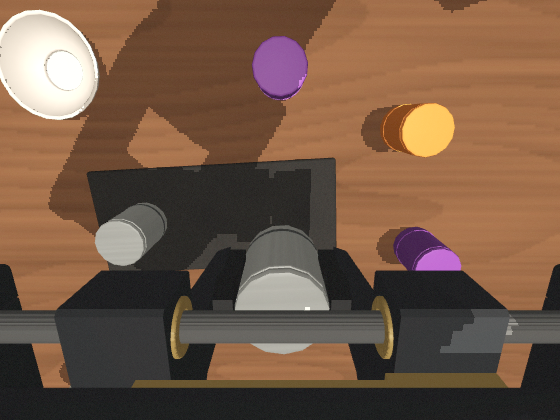

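```bash
python3 -m handwheel '[[0.4,0,0,0,0.2],[1.2,0.1,0,0,0.2],[2.3,0.2,0,0,0.2],[3.5,0.3,0,0,0.2],[4.7,0.4,0,0,0.2],[5.9,0.5,0,0,0.2],[7.1,0.6,0,0,0.2],[8.3,0.7,0,0,0.2],[9.5,0.8,0,0,0.2],[10.7,0.9,0,0,0.2],[11.9,1,0,0,0.2],[13.1,1.1,0,0,0.2],[14.2,1.2,0,0,0.2],[15.2,1.3,0,0,0.2],[15.9,1.36,0,0,0.2],[16.3,1.36,0,0,0.2],[16.38,1.36,0.4,0,0.2],[16.38,1.36,0.8,0,0.2],[16.38,1.36,1.1,0,0.2],[16.38,1.36,1.1,0,0.2]]'
python3 -m handwheel '[[0,0,0,0,0.2],[0,0,0,0,0.2],[0,0,0,0,0.2],[0,0,0,0,0.2],[0,0,0,0,0.2],[0,0,0,0,0.2]]'
python3 - <<'E'
from h import *
snap('wrist','w19.png');snap('scene','s19.png');snap('top','t19.png');go(.491,.265,.1,90);s=read_state();print(s['contact_force'],abs(s['joint_vel']).max())
q=cv2.imread('pics/s19.png')[80:380,180:460];cv2.imwrite('pics/s19c.png',cv2.resize(q,None,fx=2,fy=2,interpolation=2))
E
```

```text
time_s: 23.38
position: [0.4892, 0.2626, 0.098]
eef_rot: [[0.001, 1.0, -0.006], [1.0, -0.001, -0.002], [-0.002, -0.006, -1.0]]
contact_force: [-0.3, 0.0, -2.5]
width: 0.0368
time_s: 23.88
position: [0.4919, 0.2646, 0.102]
eef_rot: [[-0.0, 1.0, 0.001], [1.0, 0.0, 0.0], [0.0, 0.001, -1.0]]
contact_force: [-0.5, 0.2, -3.2]
width: 0.0366
pos [0.4916 0.2646 0.1018] yaw 90.02 rows shift [ 0.01 -0.02  0.06] t 24.03 w 0.0367
turn 0.0
[ 0.97928019  0.15181405 -3.77793932] 0.0019348782873605138
```

View pics/s19c.png

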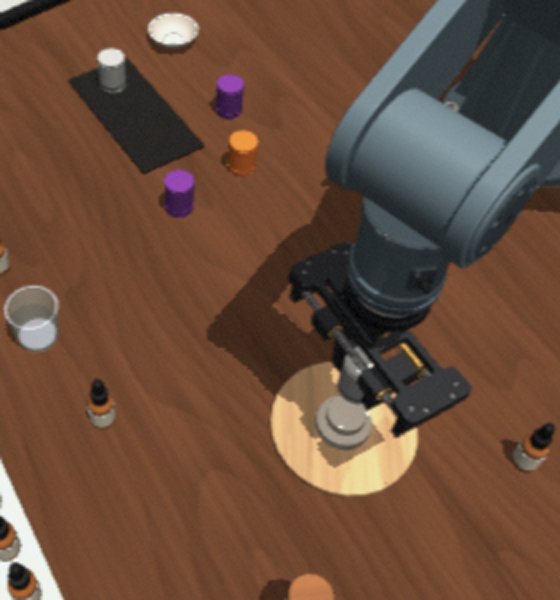

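View pics/w19.png

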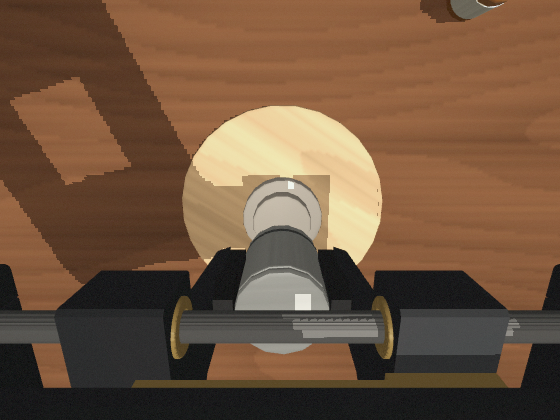

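View pics/t19.png

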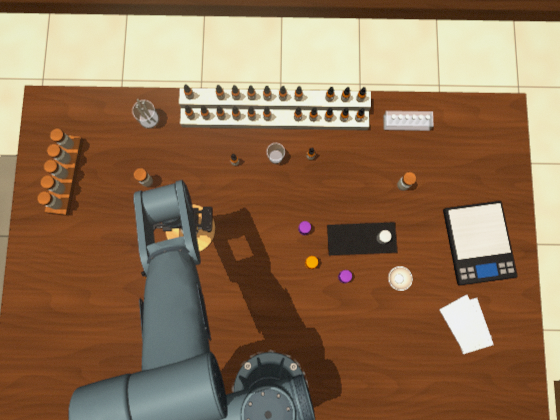

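The scene and wrist views show the heavy cap held upright above the stacked discs, with a visible gap. The right cap stands on the mat at top px (385,237), and all bystanders are where they were. Handing in.

```bash
python3 -c "
from station import *
print(close_job())"
```

```text
the job is handed in; nothing more can be done
None
```

The plinth is built, and I handed the job in at about 24 s with the left cap, the heavier of the two, held still above it. No verdict is reported on hand-in.

- **Plinth:** the wide disc lies about 1–2 mm from the plate's centre, and the small disc about 1 mm from the wide one's.
- **Weighing:** the left cap pulled about 3.6 N when lifted (about 3.3 N on the second lift). The right cap pulled about 0.8 N. Each was set back upright on the mat.
- **Final hold:** the last pictures show the cap upright above the plinth. The TCP (tool point) is within about 3 mm of the plate's centre. From the grasp height I put the cap's foot about 5 cm above the small disc. The arm was still.
- **Other objects:** the right cap stands upright on the mat, and the bystanders looked unmoved.

**Disagreements:** the scene camera put the plate and discs 2–5 mm further out in x than the wrist camera, though the distances between them agreed. The fixed cameras put the caps about 124 mm apart, against the stated 120. While gripping, an upward force of 5–7 N showed, probably from the fingers pressing parts down as they closed. It was gone after each lift.

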